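# Set the filter dial and hold the photometer's sprung shutter open at the cursor

### The arm

A 6-joint arm with a two-finger parallel gripper is mounted at the origin on the work surface. World frame = base frame: x ahead of the robot, y to its left, z up, the work surface at z = 0. Lengths are in m, angles in rad, forces in N, time in s.
With the tool pointing down it reaches from about 0.4 to 0.825 m from the base axis. Payload 7 kg.
Tool frame: the origin (TCP) lies at the very end of the fingers, on their centre line; the grasp point (between the pads) lies 19 mm behind it; y points along the fingers, x is the direction in which the jaws open and shut, and the axes are right-handed (so a half turn about y gives the same grasp; the last joint's range is limited). The gripper opens to 88 mm and grips with 3 to 60 N. Pads are 19 mm wide; open, the fingers measure 130 mm over their backs; the gripper's body (78 mm by 193 mm) begins 47 mm behind the grasp point.
Start: joints at [1.554, 0.359, 0.012, 0, -1.224, -0.288], TCP at [0.203, 0.644, 0.227] pointing down, gripper open.
Joint ranges: [-3.07, 3.07], [-1.43, 2.12], [-1.02, 1.25], [-3.03, 1.67], [-3.05, -0], [-3.03, 3.03]. Speed limits (rad/s): [2.39, 2.39, 3.01, 3.14, 3.14, 3.14].

### API

Orientations are given as [roll, pitch, yaw] about the fixed x, y, z axes, in that order (R = Rz(yaw) Ry(pitch) Rx(roll)).
In Python, from station import arm gives the robot as it stands.
- The arm moves only by the tool move_arm, never from a script. Its arguments are lists of equal length, an entry for each row: "jaw": the closure, from 0 (fully open) to 1 (shut); "offset": the shift along the tool's x, y, z in m, a list of three; "roll": the turn about the tool's y in rad. In form: {"jaw": [jaw, ...], "offset": [[dx, dy, dz], ...], "roll": [roll, ...]}. A call has 1 to 5 rows; each row shifts and turns the commanded pose from where the row before left it, along the tool's axes as they then stand; what a row does not reach is not made up. A row lasts 1/8 s, in which the tool goes at most 62.5 mm and 10.7 degrees, less where a joint would pass 70% of its speed; a pose out of reach is approached as far as the arm can. A call is refused whole if a number of a shift passes 0.0625 or a number of a turn 0.188, either way. A call with a gripper value outside its range is refused whole. The fingers move at their own pace and stop on an object; "grip_force" is the grip in N (left out, the last holds). Time passes only in rows, so rows that do not move let the fingers close. It gives the time, the measured TCP pose, the force and the opening at its end, in the units of the state.
- arm.get_state(): the state, without advancing time (a new reading comes with each control period).
- arm.grab_frame(name): name is "scene" or "top" or "wrist"; returns a dict with "pixels" (420x560x3 uint8, blue, green, red), "fovy" (degrees; the focal length in pixels is half the picture's height over the tangent of half this angle, whatever the lens; pixels are square), "cx", "cy" (the principal point, pixels), "position" and "attitude" of the camera in the world; the wrist camera has in their place "hand_eye" (4x4, takes a point from camera to tool coordinates, whose origin is the TCP and whose axes are the tool frame's). Camera axes: x right, y down, z forward; pixel columns grow to the right and rows downward; lengths in m; the calibration is good to about 2 mm. A picture is of the moment at which its call begins: read the wrist's pose just before it. There is no depth.
- arm.job_done(): hands the job in, once; it reports no verdict.
Trained networks look in a picture, given as the dict that the camera call returned (one of the last four; its "shot" number tells which), for a name from the list of things; names that differ only in an ending like _2 or _b are one class to them, and where a whole thing is asked for, a point or a joint stands for the part that bears it (a point fixed in the world has none). Each returns a list of dicts, best first, with "p" (0 to 1); they miss things now and then, are a little off and sometimes report something else, mostly with a low value. They report only what shows in the picture. A call takes as long as a camera call.
- arm.recognise(picture, thing): "position" ([x, y, z] in m, in world coordinates, good to about 4 mm: the middle of the surface that is visible of it).
- arm.landmark_of(picture, thing): "position" ([x, y, z] in m, in world coordinates, good to about 4 mm: a listed point, or the origin of a listed thing).
The state is a dict: "t": time; "q": joint angles; "qd": joint speeds; "joint_efforts": joint torques, N m; "eef_pos": TCP position; "ee_rot": TCP orientation; "force": force on the tool from outside, world axes, zero at the start; "moment": the same for the moment, N m; "width": finger opening in m.
Only numpy, scipy, OpenCV 4.12 (cv2) and the standard library are available. Lean on these libraries where they do the work, as an engineer would, in place of code of your own. Each camera call takes 0.05 s, during which the arm holds its last target.

### The job

Take a reading position on the bench photometer: first turn the filter dial on its top so that its pointer clicks in at the large stud, keeping the shutter shut meanwhile. Then pull the spring-loaded shutter handle at its front out until the needle on the handle lines up with the brass cursor on the scale, and keep holding it there: finish with the handle still in the gripper, because it springs back when let go. Do not knock over or push aside the labware standing around the instrument.

Things in the scene. Friction and masses are not known exactly. Their poses are not given: they have to be found in the camera images.
- photometer: White bench instrument, fixed: housing 180 mm deep (x) x 240 mm wide (y) x 70 mm tall. Origin under the housing's centre at table level; x axis points from its front (shutter side, towards the robot) to its rear, y to its left, z up. An aluminium sill 12 mm thick runs from the front face (x = -90 mm) out to x = -245 mm, over y = 0 to 123 mm, with a tick scale of 10 mm pitch. The dial's axis is at x = -45, y = -60 mm; the shutter's line at y = 50 mm. Position and yaw vary.
- dial (a joint): Angle of the filter dial, rad, 0 at the start position, growing anticlockwise seen from above. Four click positions at -0.7, 0, 0.7 and 1.4, stops 0.12 beyond the end ones. Sprung detents pull it into the nearest click position when it is let go (about 0.15 N m to get from one to the next).
- dial_grip (a point): Point on the dial's axis at the height to grip, 103 mm above the table. The dial is a black bar grip 40 mm long, 14 mm thick, its flanks from 80 to 110 mm above the table, on a round skirt 48 mm across. A short nose and a white line at one end of the bar make the pointer.
- dial_sight (a point): Point that turns with the dial: 45 mm out from the axis along the pointer, on the circle where the studs stand. Bar direction = from dial_grip to dial_sight (horizontally).
- stud_large: The large steel stud, 16 mm across and 6 mm tall, on top of the housing, 45 mm from the dial's axis, at one of the click positions -0.7, 0.7 or 1.4 (it varies). The other three click positions have small studs, 6 mm across. Origin at the centre of its underside. The dial is set when dial_sight stands over it.
- shutter: The sprung shutter slide: a steel rod from the housing's front with an upright black handle plate at its end. It slides straight out along the photometer's -x, 0 to 85 mm, and springs back shut: pull of about 4 N when shut, growing by 1.2 N per 10 mm. Origin at table level under the handle plate's centre.
- shutter_grip (a point): Centre of the upper part of the handle plate, 65 mm above the table. The plate is 12 mm thick (photometer x), 36 mm wide (y), from 30 to 85 mm above the table. Shut, it stands with 39 mm free between it and the housing face; the rod runs behind it at 39 to 51 mm height.
- needle_tip (a point): Tip of the black needle on the handle's left side, 47 mm to the left (photometer y) of the handle plate's centre, at the same x as that centre, 32 mm above the table. Shut, it is at x = -135 mm in the photometer's frame.
- cursor: Brass cursor fixed on the left edge of the sill's scale, 12 x 18 x 14 mm with a 3 mm finger pointing right to the needle; origin at the centre line of its finger (x), at the sill's surface (12 mm above the table); axes as the photometer's. It stands 25 to 65 mm out from the shut needle (varies). The shutter is at the mark when needle_tip and cursor have the same x in the photometer's frame.
- flask: Bystander: conical glass flask, 68 mm across the foot, 100 mm tall, standing to the right of the sill, in front of the dial half of the instrument. Origin at its underside.
- vial: Bystander: small capped glass vial, 24 mm across, 52 mm tall, standing on the grey raised pad on the rear left of the photometer's top. Origin at its underside.
- reagent: Bystander: amber bottle, 56 mm across, 120 mm tall, to the left of the photometer. Origin at its underside.
- petri: Bystander: clear open dish, 90 mm across, 14 mm tall, to the right of the photometer. Origin at its underside.
- pencil: Bystander: plain pencil, 158 mm long, 8 mm thick, lying to the left; origin in its middle.

How it is judged:
By the outcome, as a careful person would: the job done as asked, in the order asked, and still so for the second after the job is handed in, while the arm keeps its last pose, push and grip.
It also fails if it takes over 48 s, if anything falls off the work surface, if the arm or the gripper's body presses on something with over 40 N, if the wrist force passes 120 N, or if a joint passes its speed limit or range.

## Working session

There is one attempt and no reset: what is moved stays moved. The work goes in short steps, Python scripts to look and compute and a tool call to move; the robot and the scene stay as the last step left them, time stands still between calls to the robot, and variables do not carry over. Pictures are saved under pics/ and viewed, and the job is handed in when it is done.

Besides the shell and the picture viewer there is one more tool, called after "Request:" as name(argument=value, ...) on one line, values as JSON. move_arm: Moves the arm, as the interface text tells. Its arguments: {"type":"object","properties":{"jaw":{"type":"array","items":{"type":"number"}},"offset":{"type":"array","items":{"type":"array","items":{"type":"number"}}},"roll":{"type":"array","items":{"type":"number"}},"grip_force":{"type":"number"}},"required":["jaw","offset","roll"]}

```bash
ls; mkdir -p pics; cat > h.py <<'E'
from station import arm
import numpy as np, cv2
from scipy.spatial.transform import Rotation as R
def save(f,n): cv2.imwrite('pics/'+n,f['pixels'])
def campose(f,st=None):
    if 'hand_eye' in f:
        T=np.eye(4);T[:3,:3]=R.from_euler('xyz',st['ee_rot']).as_matrix();T[:3,3]=st['eef_pos'];return T@np.array(f['hand_eye'])
    T=np.eye(4);a=np.array(f['attitude'])
    T[:3,:3]=a if a.shape==(3,3) else (R.from_euler('xyz',a).as_matrix() if a.size==3 else R.from_quat(a).as_matrix())
    T[:3,3]=f['position'];return T
def foc(f): return f['pixels'].shape[0]/2/np.tan(np.radians(f['fovy'])/2)
def ray(f,u,v,z,st=None):
    T=campose(f,st);F=foc(f);d=T[:3,:3]@np.array([(u-f['cx'])/F,(v-f['cy'])/F,1]);o=T[:3,3];return o+d*(z-o[2])/d[2]
def proj(f,p,st=None):
    T=campose(f,st);q=T[:3,:3].T@(np.array(p)-T[:3,3]);F=foc(f);return q[0]/q[2]*F+f['cx'],q[1]/q[2]*F+f['cy']
E
python3 - <<'E'
from h import *
s=arm.get_state();print(s)
for n in ['top','scene']:
    f=arm.grab_frame(n);save(f,n+'0.png');print(n,{k:v for k,v in f.items() if k!='pixels'})
    for t in ['photometer','dial_grip','dial_sight','stud_large','shutter','shutter_grip','needle_tip','cursor','flask','vial','reagent','petri','pencil']:
        print(t,[(np.round(r['position'],4).tolist(),round(r['p'],2)) for r in arm.landmark_of(f,t)[:2]])
E
```

```text
pics
{'t': 0.0, 'q': array([ 1.55409200e+00,  3.59377905e-01,  1.10892131e-02, -3.18166996e-04,
       -1.22409729e+00, -2.88096591e-01]), 'qd': array([ 3.16810674e-04,  6.45595239e-05,  1.33152240e-04,  8.63455151e-04,
       -7.94982155e-04, -1.70204642e-03]), 'joint_efforts': array([ 1.92509484e-03, -5.82718456e+01,  2.93036610e+01,  6.99671879e+00,
        6.81074336e-03, -1.57251966e-04]), 'eef_pos': array([0.20246265, 0.64342862, 0.22564747]), 'ee_rot': array([-1.57063140e+00, -1.60912422e-03, -1.87570573e+00]), 'force': array([0.32569107, 0.22216317, 1.08220318]), 'moment': array([ 0.037913  , -0.01439748, -0.02339792]), 'width': 0.08756522843159084}
top {'fovy': 44.538815344222044, 'cx': 286.00484205851683, 'cy': 210.91513587370622, 'position': array([0.4069951 , 0.08874607, 1.2907284 ]), 'attitude': array([-3.04499979, -0.01616382, -1.57925905]), 'shot': 1}
photometer [([0.6704, 0.0237, 0.0028], 0.81)]
dial_grip [([0.6366, -0.0406, 0.102], 0.87)]
dial_sight [([0.5969, -0.0377, 0.0771], 0.55)]
stud_large [([0.6263, -0.0842, 0.069], 0.5)]
shutter [([0.531, 0.0434, -0.001], 0.7
[... 704 characters left out ...]
3, 0.1006], 0.62), ([0.4655, 0.0851, 0.0177], 0.48)]
dial_sight [([0.5929, -0.0354, 0.0749], 0.89)]
stud_large [([0.5258, 0.042, -0.0027], 0.59), ([0.6274, -0.0823, 0.0737], 0.44)]
shutter [([0.529, 0.044, -0.0031], 0.87)]
shutter_grip [([0.5268, 0.0443, 0.0655], 0.83), ([0.4664, 0.0849, 0.0141], 0.48)]
needle_tip [([0.5164, 0.0912, 0.0328], 0.64), ([0.4641, 0.086, 0.014], 0.42)]
cursor [([0.4655, 0.0885, 0.0158], 0.64)]
flask [([0.5122, -0.0897, 0.002], 0.85), ([0.7044, 0.0945, 0.0796], 0.19)]
vial [([0.6996, 0.0952, 0.0819], 0.65)]
reagent [([0.5974, 0.2117, -0.0012], 0.76), ([0.5169, 0.0903, 0.0325], 0.62)]
petri [([0.6678, -0.184, -0.001], 0.71)]
pencil [([0.3844, 0.3761, 0.0055], 0.42)]
```

View pics/top0.png

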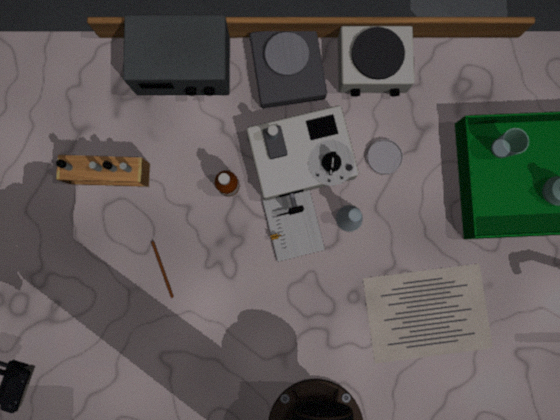

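View pics/scene0.png

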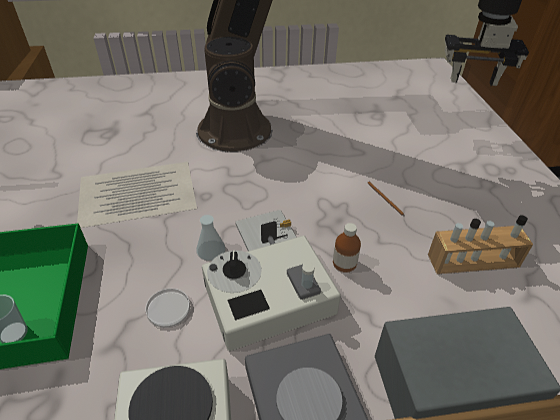

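The top view shows the photometer at about (300,150), with the dial at (331,162), the handle at (295,210) and the cursor at (274,237). I'll fit the photometer's pose and zoom in.

```bash
python3 - <<'E'
from h import *
from scipy.optimize import least_squares
M=[((0,0),(.6704,.0237)),((0,0),(.6716,.0273)),((-.045,-.06),(.6366,-.0406)),((-.045,-.06),(.642,-.0403)),((-.135,.05),(.531,.0434)),((-.135,.05),(.529,.044)),((-.135,.05),(.5269,.0421)),((-.135,.05),(.5268,.0443)),((-.135,.097),(.5139,.0898)),((-.135,.097),(.5164,.0912))]
a=np.array([m[0] for m in M]);b=np.array([m[1] for m in M])
def tf(p,a): c,s=np.cos(p[2]),np.sin(p[2]);return a@np.array([[c,s],[-s,c]])+p[:2]
r=least_squares(lambda p:(tf(p,a)-b).ravel(),[.67,.025,0],loss='soft_l1',f_scale=.003)
print(r.x,np.round(r.fun*1000,1).reshape(-1,2)); p=r.x
c,s=np.cos(p[2]),np.sin(p[2]);inv=lambda w:(np.array(w)-p[:2])@np.array([[c,-s],[s,c]])
for n,w in dict(sight=(.5949,-.0365),stud=(.6268,-.083),cursor=(.4645,.0885),flask=(.5127,-.091)).items():
    q=inv(w);print(n,q,'ang about dial',np.arctan2(q[1]+.06,q[0]+.045))
f=arm.grab_frame('top')
im=f['pixels'].copy()
def P(x,y,z): w=tf(p,np.array([[x,y]]))[0];return proj(f,[*w,z])
S=5;ox,oy=235,95
im=cv2.resize(im[oy:oy+170,ox:ox+135],None,fx=S*.9,fy=S*.9*.75*0+S*.7,interpolation=cv2.INTER_CUBIC) if 0 else cv2.resize(im[oy:oy+170,ox:ox+135],None,fx=3.5,fy=3.5,interpolation=cv2.INTER_CUBIC)
for q in [(-.09,-.12,.07),(-.09,.12,.07),(.09,.12,.07),(.09,-.12,.07),(-.245,0,.012),(-.245,.123,.012),(-.045,-.06,.11),(-.135,.05,.085),(-.135,.097,.032)]:
    u,v=P(*q);cv2.circle(im,(int((u-ox+.5)*3.5),int((v-oy+.5)*3.5)),3,(0,0,255),1)
im=cv2.convertScaleAbs(im,alpha=1.5);cv2.imwrite('pics/topz.png',im)
E
```

```text
[0.67045627 0.02700521 0.23615369] [[ 0.1  3.3]
 [-1.1 -0.3]
 [ 4.1 -1.3]
 [-1.3 -1.6]
 [-3.5  0.6]
 [-1.5  0. ]
 [ 0.6  1.9]
 [ 0.7 -0.3]
 [ 2.6 -0.1]
 [ 0.1 -1.5]]
sight [-0.0883172  -0.04406512] ang about dial 2.789091972601428
stud [-0.06818194 -0.09673799] ang about dial -2.133703882388148
cursor [-0.18585235  0.10797452] ang about dial 2.268596019599857
flask [-0.18098682 -0.07782057] ang about dial -3.0112888875646697
```

View pics/topz.png

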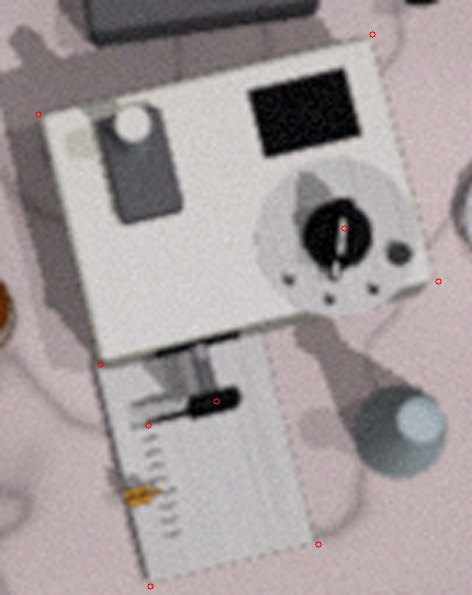

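The overlay matches to about 2 mm. The pointer is at click 0, with the small studs at (290,280), (328,300) and (373,289). The large stud is at (400,252), which is +1.4 anticlockwise. I'll move above the dial first.

Request:
move_arm(jaw=[0.3, 0.3, 0.3, 0.3, 0.3], offset=[[0.035, 0, 0.041], [0.035, 0, 0.041], [0.035, 0, 0.041], [0.035, 0, 0.041], [0.035, 0, 0.041]], roll=[0, 0, 0, 0, 0])

```text
t: 2.08
eef_pos: [0.3463, 0.4139, 0.2269]
ee_rot: [-1.571, 0.001, -1.875]
force: [1.8, 0.2, 0.6]
width: 0.0615
```

Request:
move_arm(jaw=[0.3, 0.3, 0.3, 0.3, 0.3], offset=[[0.035, 0, 0.041], [0.035, 0, 0.041], [0.035, 0, 0.041], [0.035, 0, 0.041], [0.035, 0, 0.041]], roll=[0, 0, 0, 0, 0])

```text
t: 2.7
eef_pos: [0.4894, 0.1855, 0.227]
ee_rot: [-1.57, 0.001, -1.875]
force: [1.2, -0.3, 0.4]
width: 0.0613
```

Request:
move_arm(jaw=[0.3, 0.3, 0.3, 0.3, 0.3], offset=[[0.035, 0, 0.041], [0.035, 0, 0.041], [0.035, 0, 0.041], [0.035, 0, 0.041], [0.035, 0, 0.041]], roll=[0, 0, 0, 0, 0])

```text
t: 3.32
eef_pos: [0.6326, -0.0432, 0.2268]
ee_rot: [-1.57, 0.0, -1.876]
force: [0.5, 1.1, -0.5]
width: 0.0613
```

Request:
move_arm(jaw=[0.5, 0.5, 0.5, 0.5, 0.5], offset=[[0, 0, 0], [0, 0, 0], [0, 0, 0], [0, 0, 0], [0, 0, 0]], roll=[-0.18, -0.18, -0.18, -0.18, -0.18])

```text
t: 3.95
eef_pos: [0.6317, -0.0415, 0.2266]
ee_rot: [-1.571, -0.0, -0.97]
force: [-0.6, 0.8, -0.6]
width: 0.0437
```

Request:
move_arm(jaw=[0.5, 0.5, 0.5, 0.5, 0.5], offset=[[0, 0, 0], [0, 0, 0], [0, 0, 0], [0, 0, 0], [0, 0, 0]], roll=[0.18, 0.18, 0.18, 0.18, 0.18])

```text
t: 4.58
eef_pos: [0.6317, -0.0415, 0.2266]
ee_rot: [-1.571, 0.0, -1.882]
force: [-0.3, -1.5, 0.1]
width: 0.0439
```

Positive roll lowers the yaw. I'll turn +2.95 so that the wrist has range left for turning the dial.

Request:
move_arm(jaw=[0.5, 0.5, 0.5, 0.5, 0.5], offset=[[0, 0, 0], [0, 0, 0], [0, 0, 0], [0, 0, 0], [0, 0, 0]], roll=[0.184, 0.184, 0.184, 0.184, 0.184])

```text
t: 5.2
eef_pos: [0.6317, -0.0415, 0.2266]
ee_rot: [-1.571, 0.0, -2.802]
force: [-0.1, -0.7, -0.5]
width: 0.0439
```

Request:
move_arm(jaw=[0.5, 0.5, 0.5, 0.5, 0.5], offset=[[0, 0, 0], [0, 0, 0], [0, 0, 0], [0, 0, 0], [0, 0, 0]], roll=[0.184, 0.184, 0.184, 0.184, 0.184])

```text
t: 5.82
eef_pos: [0.6317, -0.0415, 0.2266]
ee_rot: [-1.571, 0.0, 2.562]
force: [-0.7, -0.1, -0.3]
width: 0.0438
```

Request:
move_arm(jaw=[0.5, 0.5, 0.5, 0.5, 0.5], offset=[[0, 0, 0], [0, 0, 0], [0, 0, 0], [0, 0, 0], [0, 0, 0]], roll=[0.184, 0.184, 0.184, 0.184, 0.184])

```text
t: 6.45
eef_pos: [0.6317, -0.0415, 0.2266]
ee_rot: [-1.571, -0.0, 1.641]
force: [0.2, -1.4, 0.4]
width: 0.0437
```

Request:
move_arm(jaw=[0.5, 0.5, 0.5], offset=[[0, 0, 0], [0, 0, 0], [0, 0, 0]], roll=[0.18, 0, 0])

```text
t: 6.82
eef_pos: [0.6317, -0.0415, 0.2266]
ee_rot: [-1.571, 0.0, 1.472]
force: [-0.6, 0.2, -0.5]
width: 0.044
```

```bash
python3 - <<'E'
from h import *
s=arm.get_state();print(s['q'],s['eef_pos'],s['ee_rot'])
f=arm.grab_frame('wrist');save(f,'w1.png');print(f['hand_eye'],f['fovy'])
for t in ['photometer','dial_grip','dial_sight','stud_large','shutter_grip','cursor','needle_tip','flask']:
    print(t,[(np.round(r['position'],4).tolist(),round(r['p'],2)) for r in arm.landmark_of(f,t)[:2]])
E
```

```text
[ 2.42197857e-01  2.90321920e-01 -8.65660078e-02  2.80879169e-05
 -1.19388224e+00 -1.91223785e+00] [ 0.63168332 -0.04152075  0.22657005] [-1.57082972e+00  1.58486700e-05  1.47156300e+00]
[[ 9.99999701e-01  4.32806629e-04 -6.40809331e-04 -5.15593899e-04]
 [ 7.36369004e-04 -2.80025013e-01  9.59992422e-01 -1.59161129e-01]
 [ 2.36048443e-04 -9.59992607e-01 -2.80025248e-01  7.64964914e-02]
 [ 0.00000000e+00  0.00000000e+00  0.00000000e+00  1.00000000e+00]] 71.64176727246424
photometer [([0.6664, 0.026, 0.0008], 0.63)]
dial_grip [([0.6429, -0.0429, 0.1013], 0.89), ([0.5093, -0.087, 0.0014], 0.54)]
dial_sight [([0.67, 0.0251, 0.0029], 0.27)]
stud_large [([0.6305, -0.0814, 0.07], 0.72)]
shutter_grip [([0.5265, 0.0367, 0.0662], 0.79)]
cursor []
needle_tip [([0.5156, 0.0876, 0.0304], 0.76)]
flask [([0.508, -0.0895, 0.0017], 0.6)]
```

View pics/w1.png

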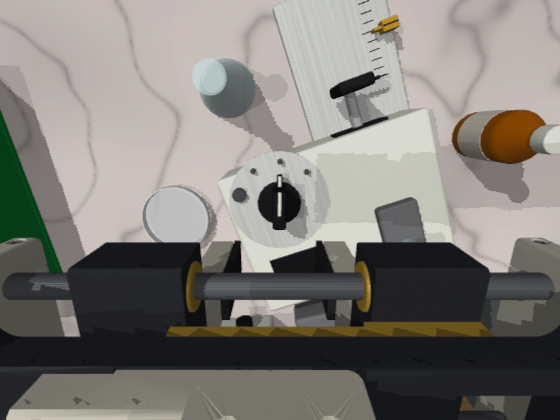

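```bash
python3 - <<'E'
from h import *
im=cv2.imread('pics/w1.png')[130:270,200:360]
cv2.imwrite('pics/w1z.png',cv2.resize(im,None,fx=4,fy=4,interpolation=cv2.INTER_CUBIC))
E
```

```text
(no output)
```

View pics/w1z.png

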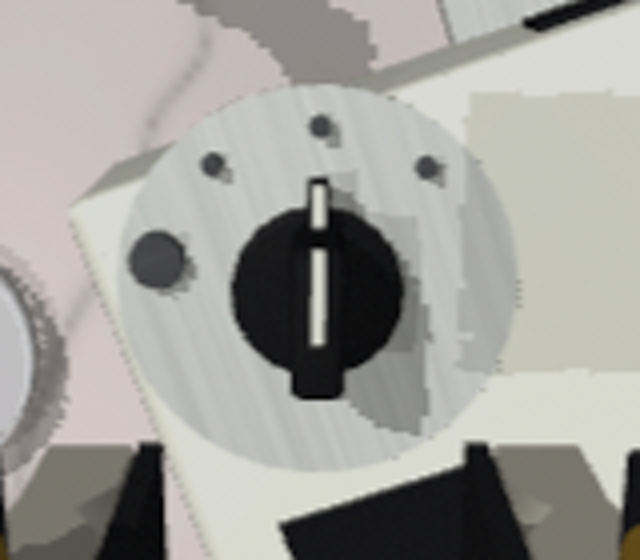

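The zoom shows stud tops at (157,260) for the large one and (213,165), (320,126) and (428,168) for the small ones, with the bar's white line along x≈318. I'll fit the dial axis from the studs.

```bash
python3 - <<'E'
from h import *
from scipy.optimize import least_squares
s=arm.get_state();f=arm.grab_frame('wrist')
px=lambda x,y:(200+(x+.5)/4-.5,130+(y+.5)/4-.5)
pts=np.array([ray(f,*px(*q),.076,s)[:2] for q in [(157,260),(213,165),(320,126),(428,168)]])
A=np.array([1.4,.7,0,-.7])
r=least_squares(lambda p:(p[:2]+.045*np.c_[np.cos(A+p[2]),np.sin(A+p[2])]-pts).ravel(),[.636,-.041,3.02])
print(r.x,np.round(r.fun*1e3,1))
# bar line at z .11
a=ray(f,*px(318,340),.11,s);b=ray(f,*px(318.5,255),.11,s);print('bar dir',np.arctan2(*(b-a)[1::-1]),a,b)
c=ray(f,*px(318,398),.11,s);print('rear end',c)
x,y,t=r.x
# tool-axis shift to axis
yaw=s['ee_rot'][2];tx=np.array([np.cos(yaw),np.sin(yaw)]);tz=np.array([-np.sin(yaw),np.cos(yaw)])
d=r.x[:2]-s['eef_pos'][:2];
M=R.from_euler('xyz',s['ee_rot']).as_matrix();print(M.round(3));print('shift',M.T@np.array([*d,.085-s['eef_pos'][2]]))
y0=t-1.4-0;print('target yaw',t-np.pi/2)
E
```

```text
[ 0.63922619 -0.04170719  3.02311749] [ 0.2 -0.1 -0.2 -0.3  0.1  0.3 -0.1  0.2]
bar dir 3.034506784160395 [ 0.64278504 -0.0422021   0.11      ] [ 0.62121609 -0.0398835   0.11      ]
rear end [ 0.65805048 -0.04375655  0.11      ]
[[ 0.103 -0.    -0.995]
 [ 0.995 -0.     0.103]
 [-0.    -1.     0.   ]]
shift [ 0.00060532  0.14154209 -0.0075613 ]
target yaw 1.4523211646591516
```

The studs fit to 0.3 mm and the dial axis is at (0.6392, -0.0417). Next I descend and grip.

Request:
move_arm(jaw=[0.5, 0.5, 0.5, 0.5, 0.5], offset=[[0.0005, 0.02, -0.0075], [0, 0.04, 0], [0, 0.04, 0], [0, 0.03, 0], [0, 0.0115, 0]], roll=[0.019, 0, 0, 0, 0])

```text
t: 7.95
eef_pos: [0.6378, -0.0421, 0.082]
ee_rot: [-1.567, 0.001, 1.448]
force: [0.3, 0.7, 0.5]
width: 0.0438
```

Request:
move_arm(jaw=[0.9, 0.9, 0.9, 0.9], offset=[[0, 0, 0], [0, 0, 0], [0, 0, 0], [0, 0, 0]], roll=[0, 0, 0, 0], grip_force=30)

```text
t: 8.45
eef_pos: [0.6399, -0.0413, 0.0862]
ee_rot: [-1.573, -0.001, 1.449]
force: [-0.3, 2.6, 3.5]
width: 0.0138
```

The dial is gripped at 13.8 mm. Next I turn it by +1.4 anticlockwise.

Request:
move_arm(jaw=[0.9, 0.9, 0.9, 0.9, 0.9], offset=[[0, 0, 0], [0, 0, 0], [0, 0, 0], [0, 0, 0], [0, 0, 0]], roll=[-0.14, -0.14, -0.14, -0.14, -0.14])

```text
t: 9.07
eef_pos: [0.64, -0.0417, 0.0863]
ee_rot: [-1.573, 0.001, 2.154]
force: [0.7, 0.4, 3.2]
width: 0.0137
```

Request:
move_arm(jaw=[0.9, 0.9, 0.9, 0.9, 0.9], offset=[[0, 0, 0], [0, 0, 0], [0, 0, 0], [0, 0, 0], [0, 0, 0]], roll=[-0.14, -0.14, -0.14, -0.14, -0.14])

```text
t: 9.7
eef_pos: [0.6403, -0.042, 0.0862]
ee_rot: [-1.571, 0.003, 2.854]
force: [2.1, -1.2, 2.1]
width: 0.0138
```

Request:
move_arm(jaw=[0.9, 0.9], offset=[[0, 0, 0], [0, 0, 0]], roll=[0, 0])

```text
t: 9.95
eef_pos: [0.6403, -0.0419, 0.0862]
ee_rot: [-1.571, 0.002, 2.846]
force: [2.0, -2.1, 6.1]
width: 0.0138
```

```bash
python3 - <<'E'
from h import *
s=arm.get_state();print(s['q'],s['eef_pos'],s['ee_rot'],s['force'],s['moment'])
f=arm.grab_frame('top');cv2.imwrite('pics/t2.png',cv2.resize(f['pixels'][95:265,235:370],None,fx=3.5,fy=3.5,interpolation=cv2.INTER_CUBIC))
f=arm.grab_frame('wrist');save(f,'w2.png')
E
```

```text
[ 0.23861977  0.41932977 -0.24049564  0.00098984 -0.9086255  -0.5348514 ] [ 0.64028997 -0.04194344  0.08621172] [-1.57131884e+00  2.41629178e-03  2.84596806e+00] [ 2.0429521  -2.09017952  6.0893719 ] [-0.63851595 -0.78203086  0.03660705]
```

View pics/w2.png

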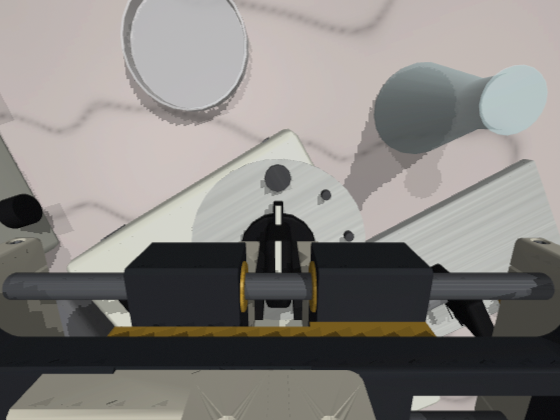

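The pointer (278,205) lines up with the large stud (278,178). Now I release and lift.

Request:
move_arm(jaw=[0.6, 0.5, 0.5], offset=[[0, 0, 0], [0, 0, 0], [0, 0, 0]], roll=[0, 0, 0])

```text
t: 10.42
eef_pos: [0.6387, -0.0417, 0.0846]
ee_rot: [-1.57, -0.001, 2.848]
force: [0.4, 0.1, -0.7]
width: 0.0382
```

Request:
move_arm(jaw=[0.5, 0.5, 0.5, 0.5, 0.5], offset=[[0, -0.02, 0], [0, -0.035, 0], [0, -0.035, 0], [0, -0.03, 0], [0, 0, 0]], roll=[0, 0, 0, 0, 0])

```text
t: 11.05
eef_pos: [0.6405, -0.0416, 0.2078]
ee_rot: [-1.573, 0.004, 2.849]
force: [0.1, -0.6, -0.5]
width: 0.044
```

```bash
python3 - <<'E'
from h import *
s=arm.get_state();print(s['q'],s['eef_pos'],s['ee_rot'],s['force'])
f=arm.grab_frame('wrist');save(f,'w3.png')
for t in ['dial_grip','dial_sight','stud_large','shutter_grip','cursor','needle_tip']:
    print(t,[(np.round(r['position'],4).tolist(),round(r['p'],2)) for r in arm.landmark_of(f,t)[:2]])
E
```

```text
[ 2.38941210e-01  3.13778005e-01 -9.72666612e-02  5.02383498e-04
 -1.15519962e+00 -5.32224101e-01] [ 0.6404653  -0.04157335  0.20783837] [-1.57270942  0.00415606  2.84850757] [ 0.11550291 -0.63775984 -0.46030367]
dial_grip [([0.6405, -0.0431, 0.1051], 0.65)]
dial_sight []
stud_large [([0.6308, -0.0837, 0.0686], 0.65)]
shutter_grip [([0.5241, 0.04, 0.0646], 0.74)]
cursor [([0.4668, 0.0894, 0.0122], 0.37)]
needle_tip []
```

View pics/w3.png

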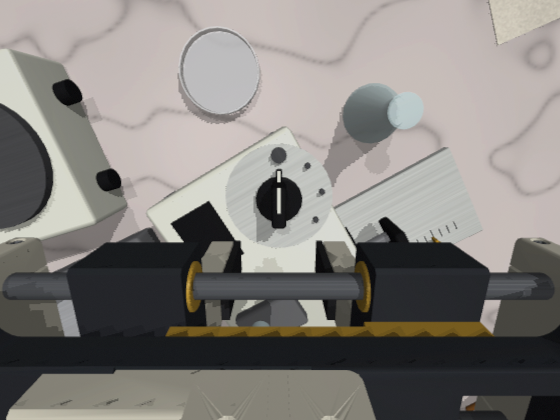

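The dial is set: pointer, line and large stud (279,156) are in line. Next I move left of the needle to view the handle, needle and cursor squarely.

Request:
move_arm(jaw=[0.5, 0.5, 0.5, 0.5, 0.5], offset=[[0.037, 0, -0.02], [0.037, 0, -0.02], [0.037, 0, -0.02], [0.037, 0, -0.02], [0.037, 0, -0.02]], roll=[0, 0, 0, 0, 0])

```text
t: 12.02
eef_pos: [0.4898, 0.1081, 0.2047]
ee_rot: [-1.57, -0.0, 2.848]
force: [0.2, 0.9, 0.6]
width: 0.0438
```

Request:
move_arm(jaw=[0.7, 0.7, 0.7, 0.7, 0.7], offset=[[0, 0, 0], [0, 0, 0], [0, 0, 0], [0, 0, 0], [0, 0, 0]], roll=[-0.18, -0.18, -0.17, 0, 0])

```text
t: 12.65
eef_pos: [0.4909, 0.1073, 0.2048]
ee_rot: [-1.571, -0.0, -2.908]
force: [0.2, 0.1, -0.0]
width: 0.0263
```

```bash
python3 - <<'E'
from h import *
s=arm.get_state();print(s['q'],s['eef_pos'],s['ee_rot'],s['force'],s['width'])
f=arm.grab_frame('wrist');save(f,'w4.png')
for t in ['dial_grip','dial_sight','stud_large','shutter_grip','cursor','needle_tip']:
    print(t,[(np.round(r['position'],4).tolist(),round(r['p'],2)) for r in arm.landmark_of(f,t)[:2]])
cv2.imwrite('pics/w4z.png',cv2.resize(f['pixels'][60:250,180:380],None,fx=4,fy=4,interpolation=cv2.INTER_CUBIC)[:600])
E
```

```text
[ 6.06845384e-01  8.97507112e-02 -3.92691214e-01 -5.36725686e-05
 -1.08876061e+00 -3.73664438e-01] [0.49089228 0.10732655 0.2048442 ] [-1.57069232e+00 -3.95531307e-04 -2.90843662e+00] [ 0.18328313  0.05196021 -0.03769113] 0.026311189427178337
dial_grip []
dial_sight []
stud_large []
shutter_grip [([0.5235, 0.039, 0.0649], 0.61)]
cursor [([0.6658, 0.0229, 0.0009], 0.68)]
needle_tip [([0.5165, 0.0852, 0.0292], 0.82)]
```

View pics/w4.png

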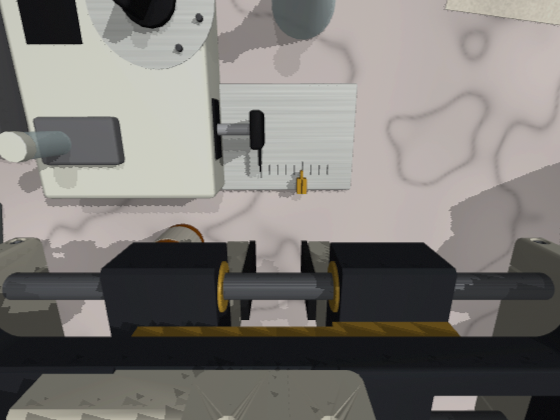

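View pics/w4z.png

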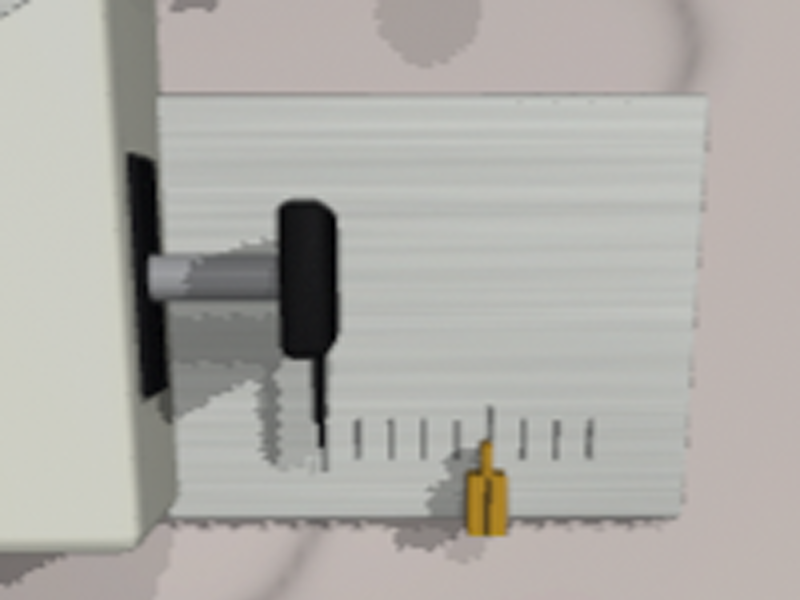

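The zoom shows the needle tip at (322,446), the cursor finger and line at (487,447–490), and ticks at x = 325 (zero), 358 … 490 (50 mm). The handle's top is around (307,280).

```bash
python3 - <<'E'
from h import *
s=arm.get_state();f=arm.grab_frame('wrist')
px=lambda x,y:(180+(x+.5)/4-.5,60+(y+.5)/4-.5)
g=lambda x,y,z:ray(f,*px(x,y),z,s)
t0=g(325,458,.012);t8=g(590,440,.012);t5=g(490,440,.012)
t0b=g(325,440,.012)
d=(t0b-t8)[:2];print('8 ticks len',np.linalg.norm(d),'yaw',np.arctan2(d[1],d[0]))
e=(g(160,95,.012)-g(705,94,.012))[:2];print('edge yaw',np.arctan2(e[1],e[0]))
e=(g(180,516,.012)-g(680,516,.012))[:2];print('edge yaw',np.arctan2(e[1],e[0]),np.linalg.norm(e))
yaw=.2345;ux=np.array([np.cos(yaw),np.sin(yaw)]);uy=np.array([-ux[1],ux[0]])
n=g(322,446,.032)[:2];c0=(t0b[:2])
for nm,w in dict(needle=n,tick0=t0b[:2],tick5=t5[:2],finger22=g(487,447,.022)[:2],finger26=g(487,450,.026)[:2],body26=g(487,500,.026)[:2],finger19=g(487,447,.019)[:2],plateL=g(283,205,.085)[:2],plateR=g(333,205,.085)[:2],pl_t=g(310,200,.085)[:2],pl_b=g(310,357,.085)[:2]).items():
    print(nm,np.round(w,4),'rel needle x,y mm',np.round([(w-n)@ux*1e3,(w-n)@uy*1e3],1))
E
```

```text
8 ticks len 0.08046893138819204 yaw 0.2364897128973595
edge yaw 0.2382751771640571
edge yaw 0.23646885362700384 0.15465738577402247
needle [0.5152 0.0897] rel needle x,y mm [0. 0.]
tick0 [0.5151 0.0911] rel needle x,y mm [0.3 1.4]
tick5 [0.4664 0.0794] rel needle x,y mm [-49.8   1.3]
finger22 [0.4679 0.0803] rel needle x,y mm [-48.1   1.8]
finger26 [0.4681 0.0806] rel needle x,y mm [-47.8   2. ]
body26 [0.4643 0.095 ] rel needle x,y mm [-48.2  16.9]
finger19 [0.4676 0.0807] rel needle x,y mm [-48.4   2.3]
plateL [0.5346 0.029 ] rel needle x,y mm [  4.8 -63.6]
plateR [0.5236 0.0263] rel needle x,y mm [ -6.6 -63.6]
pl_t [0.5289 0.0265] rel needle x,y mm [ -1.3 -64.7]
pl_b [0.5213 0.0608] rel needle x,y mm [ -0.7 -29.6]
```

The cursor is 48.2 mm out from the needle and the photometer's yaw is 0.237. I'll move over the handle and descend with the jaws at 26 mm, staying above the rod.

Request:
move_arm(jaw=[0.7, 0.7, 0.7, 0.7], offset=[[-0.009, 0, 0.035], [-0.01, 0, 0.035], [0, 0, 0], [0, 0, 0]], roll=[-0.004, 0, 0, 0])

```text
t: 13.55
eef_pos: [0.5259, 0.0438, 0.2049]
ee_rot: [-1.571, -0.0, -2.902]
force: [-0.8, -0.8, -0.1]
width: 0.0262
```

Request:
move_arm(jaw=[0.7, 0.7, 0.7, 0.7], offset=[[0, 0.04, 0], [0, 0.04, 0], [0, 0, 0], [0, 0, 0]], roll=[0, 0, 0, 0])

```text
t: 14.05
eef_pos: [0.5268, 0.0446, 0.1265]
ee_rot: [-1.571, 0.001, -2.899]
force: [0.0, 0.2, 0.1]
width: 0.0261
```

```bash
python3 - <<'E'
from h import *
s=arm.get_state();print(s['eef_pos'],s['ee_rot'],s['force'],s['width'])
M=R.from_euler('xyz',s['ee_rot']).as_matrix();print('shift',M.T@(np.array([.5258,.0439,.056])-s['eef_pos']))
f=arm.grab_frame('top');cv2.imwrite('pics/t5.png',cv2.resize(f['pixels'][95:265,235:370],None,fx=3.5,fy=3.5,interpolation=cv2.INTER_CUBIC))
f=arm.grab_frame('wrist');save(f,'w5.png')
E
```

```text
[0.52679479 0.04455481 0.1265409 ] [-1.57050258e+00  1.49812678e-03 -2.89944361e+00] [0.03832634 0.20670275 0.12679355] 0.026053133392078077
shift [0.00122846 0.07053925 0.00037644]
```

View pics/w5.png

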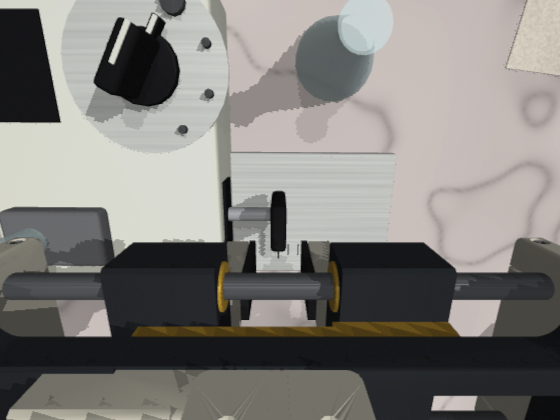

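The plate (278,220) is centred between the fingers. I'll continue down and grip.

Request:
move_arm(jaw=[0.7, 0.7, 0.7, 0.7, 0.7], offset=[[0, 0.025, 0], [0, 0.025, 0], [0, 0.015, 0], [0, 0.005, 0], [0, 0, 0]], roll=[0, 0, 0, 0, 0])

```text
t: 14.78
eef_pos: [0.5264, 0.044, 0.0555]
ee_rot: [-1.571, 0.001, -2.9]
force: [-0.5, -1.2, -0.3]
width: 0.0261
```

Request:
move_arm(jaw=[0.95, 0.95, 0.95, 0.95], offset=[[0, 0, 0], [0, 0, 0], [0, 0, 0], [0, 0, 0]], roll=[0, 0, 0, 0], grip_force=45)

```text
t: 15.28
eef_pos: [0.5272, 0.0443, 0.0557]
ee_rot: [-1.571, 0.002, -2.9]
force: [4.3, 0.2, 3.0]
width: 0.0118
```

```bash
python3 - <<'E'
from h import *
s=arm.get_state();print(s['eef_pos'],s['ee_rot'],s['force'],s['width'])
f=arm.grab_frame('top');cv2.imwrite('pics/t6.png',cv2.resize(f['pixels'][95:265,235:370],None,fx=3.5,fy=3.5,interpolation=cv2.INTER_CUBIC))
for t in ['needle_tip','cursor']:
    print(t,[(np.round(r['position'],4).tolist(),round(r['p'],2)) for r in arm.landmark_of(f,t)[:2]])
E
```

```text
[0.52722232 0.04427411 0.05573697] [-1.57089188e+00  2.36575538e-03 -2.90037639e+00] [4.31785907 0.24086359 2.97971175] 0.011769775404362266
needle_tip [([0.4666, 0.0883, 0.013], 0.36), ([0.7031, 0.1025, 0.0823], 0.18)]
cursor [([0.4651, 0.0869, 0.0136], 0.36)]
```

View pics/t6.png

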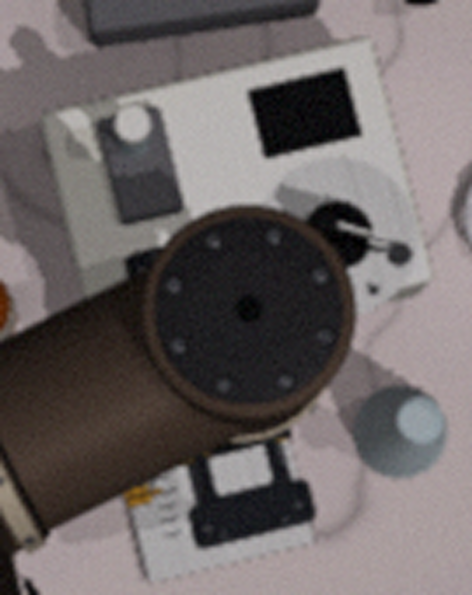

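The handle is gripped and the force is about 4 N. To find the shut position exactly, I'll nudge inwards gently and watch the force.

Request:
move_arm(jaw=[0.95, 0.95, 0.95], offset=[[-0.001, 0, 0], [0, 0, 0], [0, 0, 0]], roll=[0, 0, 0])

```text
t: 15.8
eef_pos: [0.5274, 0.0443, 0.0557]
ee_rot: [-1.571, 0.001, -2.9]
force: [3.1, 0.2, 7.5]
width: 0.0115
```

Request:
move_arm(jaw=[0.95, 0.95, 0.95], offset=[[-0.001, 0, 0], [0, 0, 0], [0, 0, 0]], roll=[0, 0, 0])

```text
t: 16.18
eef_pos: [0.5274, 0.0443, 0.0557]
ee_rot: [-1.571, -0.001, -2.9]
force: [-1.2, 2.0, 11.0]
width: 0.0114
```

```bash
python3 - <<'E'
from h import *
s=arm.get_state();print(s['eef_pos'],s['ee_rot'],s['force'],s['width'])
print(s['eef_pos'][:2]@[np.cos(.237),np.sin(.237)])
E
```

```text
[0.52738928 0.04429393 0.05569198] [-1.57081128e+00 -6.35008693e-04 -2.90049445e+00] [-1.22227064  1.97053256 11.01119691] 0.011434368910473596
0.5230466771964425
```

Travel stopped while the force dropped, so the handle is at its stop and shut is 0.5230 along the photometer's x. The target is 0.4748. Now I pull.

Request:
move_arm(jaw=[0.95, 0.95, 0.95, 0.95, 0.95], offset=[[0.01, 0, 0], [0.01, 0, 0], [0.01, 0, 0], [0.01, 0, 0], [0.009, 0, 0]], roll=[0, 0, 0, 0, 0])

```text
t: 16.8
eef_pos: [0.4823, 0.0335, 0.0558]
ee_rot: [-1.571, 0.004, -2.9]
force: [10.0, 1.0, -0.6]
width: 0.0116
```

Request:
move_arm(jaw=[0.95, 0.95, 0.95], offset=[[0, 0, 0], [0, 0, 0], [0, 0, 0]], roll=[0, 0, 0])

```text
t: 17.18
eef_pos: [0.4825, 0.0335, 0.0558]
ee_rot: [-1.571, 0.004, -2.9]
force: [9.3, 0.7, 0.2]
width: 0.0116
```

```bash
cat > chk.py <<'E'
from h import *
s=arm.get_state();print(s['eef_pos'],s['ee_rot'],s['force'],s['width'])
u=np.array([np.cos(.237),np.sin(.237)]);print('x',s['eef_pos'][:2]@u,'y',s['eef_pos'][:2]@[-u[1],u[0]])
E
python3 - <<'E'
from chk import *
for n in ['top','scene','wrist']:
    f=arm.grab_frame(n);save(f,n+'7.png')
    for t in ['needle_tip','cursor','shutter_grip']:
        print(n,t,[(np.round(r['position'],4).tolist(),round(r['p'],2),round(float(np.array(r['position'])[:2]@u),4)) for r in arm.landmark_of(f,t)[:2]])
    if n=='scene': cv2.imwrite('pics/s7z.png',cv2.resize(f['pixels'][190:270,200:330],None,fx=6,fy=6,interpolation=cv2.INTER_CUBIC))
E
```

```text
[0.48250896 0.03354974 0.0557522 ] [-1.57111965  0.00410191 -2.89982212] [9.25466442 0.72430711 0.24018948] 0.011616923197516026
x 0.4768983106541452 y -0.08067517741516604
top needle_tip []
top cursor []
top shutter_grip []
scene needle_tip [([0.4737, 0.0783, 0.0308], 0.64, 0.4788), ([0.6432, -0.0439, 0.0997], 0.21, 0.6149)]
scene cursor [([0.4655, 0.0849, 0.0164], 0.46, 0.4724)]
scene shutter_grip [([0.4859, 0.033, 0.0652], 0.65, 0.4801), ([0.4689, 0.0796, 0.0344], 0.62, 0.4745)]
wrist needle_tip [([0.5076, -0.089, 0.0003], 0.66, 0.4725)]
wrist cursor [([0.4669, 0.0875, 0.0117], 0.74, 0.4744)]
wrist shutter_grip [([0.4815, 0.0257, 0.0669], 0.68, 0.4741)]
```

View pics/s7z.png

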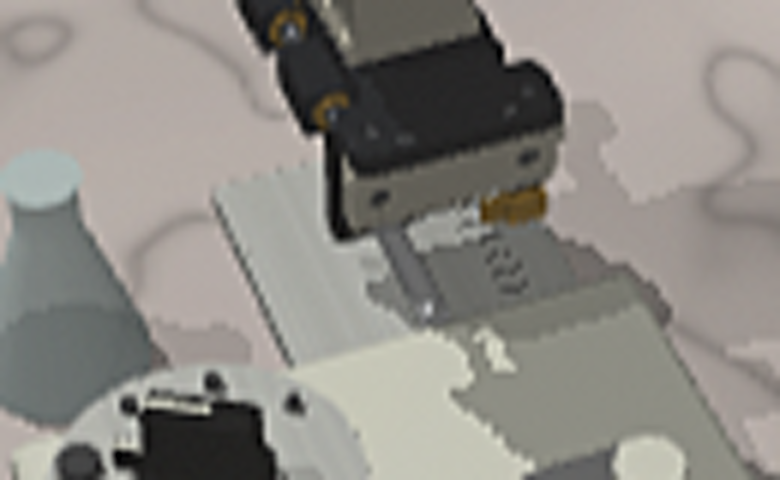

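View pics/wrist7.png

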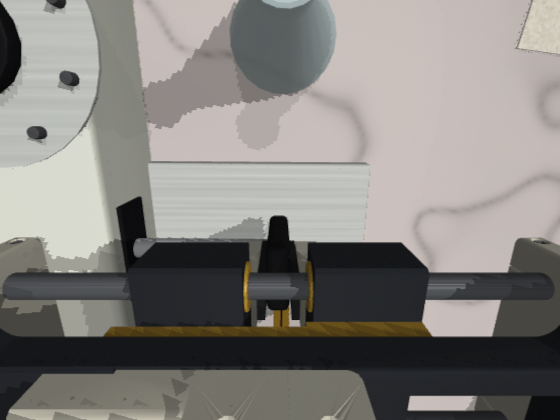

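The needle is still 2.1 mm short of the target by the arm's readings, and the cursor shows between the fingers at (282,315). I'll pull a little more.

Request:
move_arm(jaw=[0.95, 0.95, 0.95, 0.95], offset=[[0.002, 0, 0], [0, 0, 0], [0, 0, 0], [0, 0, 0]], roll=[0, 0, 0, 0])

```text
t: 18.27
eef_pos: [0.4806, 0.0331, 0.0557]
ee_rot: [-1.571, 0.004, -2.9]
force: [9.9, 1.3, -0.2]
width: 0.0113
```

```bash
python3 - <<'E'
from chk import *
f=arm.grab_frame('wrist');cv2.imwrite('pics/w8z.png',cv2.resize(f['pixels'][240:340,220:340],None,fx=6,fy=6,interpolation=cv2.INTER_CUBIC))
for y in (.079,.0855,.09): 
  for z in (.026,.032): print(y,z,proj(f,[.4748*u[0]-0.0*u[1]-(-y*0)-u[1]*(-.0337+.047*0+y*0),0,0],s) if 0 else proj(f,[*(.4748*u+(-.0807+d)*np.array([-u[1],u[0]])),z],s)) if (d:=y-.032) else 0
E
```

```text
[0.48064314 0.03309006 0.05574221] [-1.57113957  0.00418393 -2.89986012] [ 9.91611772  1.27805919 -0.19608806] 0.011311270415592382
x 0.47497671793657426 y -0.08068393976826246
0.079 0.026 (np.float64(276.6456493603973), np.float64(295.5313624173277))
0.079 0.032 (np.float64(276.5779098703483), np.float64(300.26843968043124))
0.0855 0.026 (np.float64(276.61324589942313), np.float64(303.142658975644))
0.0855 0.032 (np.float64(276.5452067375846), np.float64(308.046080724917))
0.09 0.026 (np.float64(276.59112827119515), np.float64(308.33790116735634))
0.09 0.032 (np.float64(276.5228931729653), np.float64(313.35281684972244))
```

View pics/w8z.png

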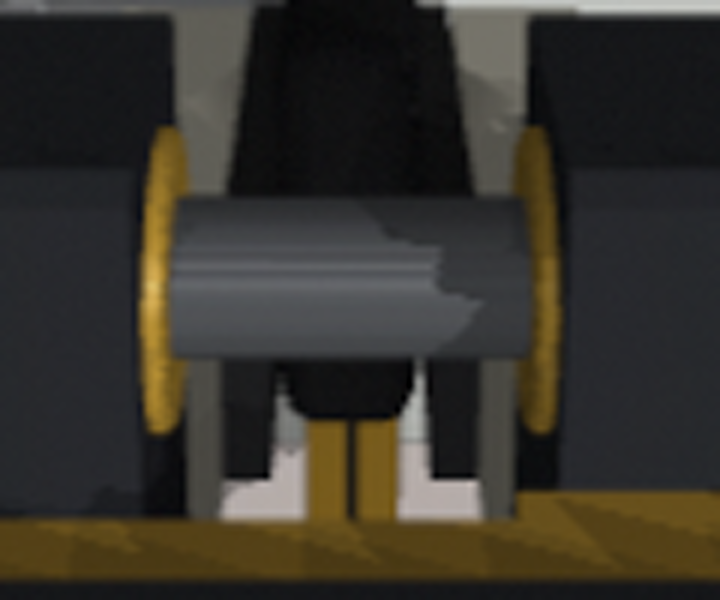

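The cursor's centre line (352) sits within about 4 zoomed pixels (0.5 mm) of the plate and finger centres (348–351). The arm reads 48.1 mm of pull against the 48.2 mm needed. I'll do a last check of the dial and labware.

```bash
python3 - <<'E'
from chk import *
f=arm.grab_frame('scene');cv2.imwrite('pics/s9.png',cv2.resize(f['pixels'][150:350,130:400],None,fx=2.9,fy=2.9,interpolation=cv2.INTER_CUBIC))
for t in ['needle_tip','cursor','stud_large','dial_sight','flask','vial','reagent','petri','pencil']:
    print(t,[(np.round(r['position'],4).tolist(),round(r['p'],2)) for r in arm.landmark_of(f,t)[:1]])
E
```

```text
[0.48064741 0.03311339 0.05574574] [-1.57113529  0.00419161 -2.89980699] [10.14930166  0.32231892 -0.7204068 ] 0.011658047598859555
x 0.4749863407715491 y -0.08066226759622502
needle_tip [([0.4692, 0.0758, 0.0285], 0.64)]
cursor [([0.466, 0.0872, 0.0154], 0.56)]
stud_large [([0.6302, -0.0818, 0.0701], 0.37)]
dial_sight [([0.6266, -0.0832, 0.073], 0.63)]
flask [([0.5087, -0.0908, 0.0004], 0.92)]
vial [([0.701, 0.0966, 0.0816], 0.75)]
reagent [([0.5962, 0.2133, -0.0007], 0.81)]
petri [([0.6671, -0.1861, -0.0021], 0.88)]
pencil [([0.4692, 0.0774, 0.0305], 0.58)]
```

View pics/s9.png

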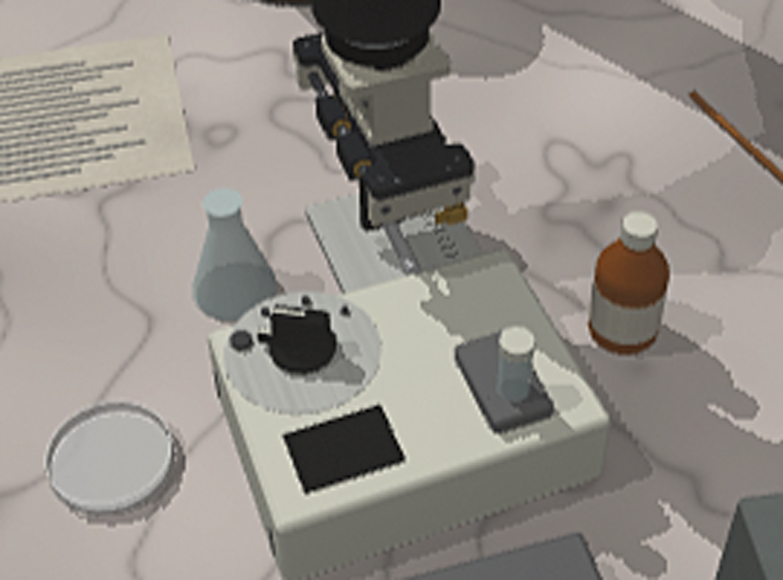

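The pointer stands at the large stud (240,340), all the labware is upright and in place, and the handle is held with the needle by the cursor. I'm handing the job in.

```bash
python3 -c "
from station import arm
print(arm.job_done())"
```

```text
the job is handed in; nothing more can be done
None
```

I turned the dial +1.4 rad with the shutter shut, let it click in at the large stud, then pulled the shutter out to the cursor. The job is handed in with the handle still gripped at 45 N, and the clock was at about 18 s of the 48 s.

- **Dial:** After release, the wrist camera showed the pointer in line with the large stud. In the final scene view the network put `dial_sight` about 4 mm from the stud, which is within its error.
- **Shutter:** The arm reads 48.1 mm of pull, against 48.2 mm measured between needle and cursor in the wrist camera. A direct wrist view showed the cursor centred on the handle plate to about 0.5 mm. The spring pull was steady at about 10 N.
- **Labware:** The final scene picture shows the flask, vial, reagent bottle and dish upright, and the networks put them within about 4 mm of where they started. The pencil looks undisturbed too, but the network mistook the needle for it in that view, so I have no number for it.
- **Weak check:** The top camera could not confirm needle against cursor because the arm blocked it. The scene camera resolves only about 2 mm per pixel, so it is no more than consistent with the result.

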